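Load the slide holder under the stage clip

ROBOT

A 6-joint arm with a two-finger parallel gripper is mounted at the origin on a cart in front of the work surface, level with it; the furniture and walls round the work are solid. World frame = base frame: x ahead of the robot, y to its left, z up, the work surface at z = 0. Lengths are in m, angles in rad, forces in N, time in s.
With the tool pointing down it reaches from about 0.25 to 0.8 m from the base axis. Payload 8.5 kg.
Tool frame: the origin (TCP) lies at the very end of the fingers, on their centre line; the grasp point (between the pads) lies bot.pinch_z behind it (bot.pinch_z is the distance from the TCP to the grasp point, in m); z points along the fingers, y is the line along which they close (so a half turn about z gives the same grasp; the last joint's range is limited). The gripper opens to 85 mm and grips with 20 to 120 N. Pads are 22 mm wide; open, the fingers measure 114 mm over their backs; the gripper's body (76 mm by 85 mm) begins 54 mm behind the grasp point. The pads swing forward as they close: fully open they stand 13 mm farther back than shut.
Start: joints at [1.142, 0.238, -0.013, 1.319, 0, 1.571], TCP at [0.218, 0.477, 0.231] pointing down, gripper open.
Joint ranges: [-2.66, 2.66], [-1.03, 1.9], [-1.14, 1.46], [-1.82, 2.27], [-1.45, 1.34], [-3.14, 3.14]. Speed limits (rad/s): [2.22, 2.22, 2.79, 3.14, 3.14, 3.14].

INTERFACE

Orientations are given as a 3x3 rotation matrix whose columns are the frame's x, y, z axes.
In Python, from cell import bot gives the robot as it stands. The module is installed in compiled form; this text tells all that it offers. Calls block until the motion is done:
- bot.move_ptp(position, orientation): joint-space move of the TCP to a pose.
- bot.line_to(position, max_speed=0.15, orientation=None, guard=None): straight line of the TCP; orientation=None keeps the orientation; max_speed is the mean speed in m/s. With guard (N) it stops when the force on the tool has changed by that much, and returns True; else False.
- bot.move_j(angles): joint-space move.
- bot.let_go() and bot.gripper_close(): open the fingers fully, or close them until they stop; the grip force is fixed at half the most.
- bot.dwell(seconds).
- bot.inverse_kinematics(position, orientation): joint angles nearest the present ones, or None.
- bot.state(): the state.
- bot.camera(name): name is "side" or "top"; returns (picture, depth): 420x560x3 uint8, red, green, blue; 420x560 float32, m along the optical axis (not along the pixel's ray), 0 where there is no reading.
- bot.camera_info(name): a dict with "fx", "fy", "cx", "cy" (pixels), "distortion" ([k1, k2, p1, p2, k3] as OpenCV has them; the pictures are not rectified), "R" (3x3) and "t" (3): a world point X has camera coordinates R X + t. Camera axes: x right, y down, z forward; pixel columns grow to the right and rows downward; lengths in m; the calibration is good to about 2 mm. A picture is of the moment at which its call begins. camera_info takes no time and is no camera call.
A pose or a line that the arm cannot do raises bot.PlanningError and nothing moves.
- bot.sign_off(): hands the job in; it is judged then, once.
The state is a dict: "time": time; "q": joint angles; "qvel": joint speeds; "tau": joint torques, N m; "ee_pos": TCP position; "orientation": TCP orientation; "contact_force": force on the tool from outside, world axes, zero at the start; "wrist_torque": the same for the moment, N m; "finger_gap": opening from 0.0 (shut) to 1.0 (fully open); "grasp_force": force on a finger pad.
Only numpy, scipy, OpenCV 4.12 (cv2) and the standard library are available. Lean on these libraries where they do the work, as an engineer would, in place of code of your own. Each camera call takes 0.05 s, during which the arm holds its last target. There are 200 camera calls.

TASK

Press the red rod of the spring clip down with one fingertip so that the clip's lip lifts, and keep it down while the other fingertip pushes the slide holder by its blue lug along the channel, under the lip, fully home against the end stop. Then let go of everything so that the clip springs down onto the holder. Pick nothing up, and leave the other things on the bench where they are.

Things in the scene. Friction and masses are not known exactly. Their poses are not given: they have to be found in the camera images.
- stage: Loading stage fixed to the bench, grey block on a dark base: x -105 to +80, y -46 to +80 mm. Origin on the channel's centre line at bench height. +x: along the channel, the way to push; +y: the clip's side; z up. Channel floor z = 30; steel rails each side, inner faces y = -21.5 and +21.5, tops 36. Hinge pin along x at y = 34, z = 48, brackets at x = -103 and +61 (12 mm wide in y, tops 54).
- stop (a point): Middle of the end stop's face, 3 mm above the channel floor (stage x = +60 mm, y = 0, z = 33). The stop's top is at z = 44 mm.
- clip (a joint): Clip angle. 0: shut, as at the start. Grows as the red rod is pressed; about 0.20 with the lip on the holder, the holder passes freely above 0.225, limit 0.5; 0.3 to 0.4 is a good hold. A spring always shuts it: pressing the rod takes about 3 N at 0.2 and 4 to 5 N at 0.4.
- lip (a point): Lower edge of the clip's steel lip, middle; moves with the clip. The lip is a blade at stage x = +36 to +56, y = +6 to +10 mm, on an arm (top z = 55 mm when shut). Shut, it is 3 mm above the channel floor and blocks the 8 mm thick holder.
- rod_mid (a point): Middle of the top of the clip's round red rod, moves with the clip. Rod 8 mm thick, 148 mm long, parallel to the channel: stage x = -96 to +52, y = 61 mm (62 when pressed). Top above the bench: 62 mm shut, 56 at clip angle 0.225, 52 at 0.35, 48 at 0.5. A fingertip can slide along the rod and keep the clip angle.
- holder: Loose slide holder, 0.2 to 0.4 kg: aluminium plate with a dark glass window, 80 (along x) x 40 x 8 mm, lying in the channel. Origin at the centre of its underside, +x towards the stop, z up. It starts with its front edge 8 to 31 mm short of the lip; home, its front edge is on the stop, its origin at stage x = +20 mm.
- lug (a point): Middle of the rear face of the holder's blue lug, the face to push on (holder x = -40 mm, 23 mm above its underside). The lug is 10 mm thick, 34 mm wide; its top is 38 mm above the holder's underside, 68 mm above the bench.
- jar: Bystander, loose: small white jar with a green lid, 43 mm wide, 74 mm tall. Origin under its centre.
- slide_box: Bystander, loose: small cream card box, 54 x 84 x 31 mm. Origin under its centre.
- tape_roll: Bystander, loose: black roll of tape lying flat, 60 mm wide, 19 mm tall. Origin under its centre.
- orange_cap: Bystander, loose: orange screw cap, 24 mm wide, 14 mm tall. Origin under its centre.
- marker_black: Bystander, loose: white marker pen with a black cap lying down, 138 mm long, 13 mm thick. Origin under its centre.

How it is judged:
By the outcome, as a careful person would: the job done as asked, in the order asked, and still so for the second after the job is handed in, with the robot touching nothing.
It also fails if it takes over 38 s, if anything falls off the work surface, if the arm or the gripper's body presses on something with over 40 N, if the wrist force passes 120 N, or if a joint passes its speed limit or range.

## Working session

There is one attempt and no reset: what is moved stays moved. The work goes in short steps, each a Python script; the robot and the scene stay as the last script left them, time stands still between calls to the robot, and variables do not carry over. Pictures are saved under pics/ and viewed, at most 10 in all, crops included, and the job is handed in when it is done.

```bash
mkdir -p pics
python3 - <<'E'
from cell import bot
import cv2,numpy as np
print(bot.state()['time'],bot.pinch_z)
for n in("top","side"):
    p,d=bot.camera(n); cv2.imwrite(f"pics/{n}0.png",p[:,:,::-1]); np.save(f"pics/{n}0.npy",d)
    i=bot.camera_info(n); print(n,i)
E
```

```text
0.0 0.0187
top {'fx': 481.4119748816238, 'fy': 481.4119748816238, 'cx': 277.7497185332612, 'cy': 204.20250802345805, 'distortion': array([-0.09769729,  0.        ,  0.        ,  0.        ,  0.        ]), 'R': array([[ 0.01205332, -0.99983486,  0.01360011],
       [-0.99725829, -0.01301314, -0.07284619],
       [ 0.07301115, -0.01268478, -0.99725045]]), 't': array([-0.00311239,  0.50306642,  1.17720984])}
side {'fx': 414.9795159217623, 'fy': 414.9795159217623, 'cx': 285.3691923952518, 'cy': 202.65537217822833, 'distortion': array([-0.06868178,  0.        ,  0.        ,  0.        ,  0.        ]), 'R': array([[ 0.84740611, -0.53055686, -0.02030495],
       [-0.2688642 , -0.39582501, -0.87808576],
       [ 0.45783722,  0.74955452, -0.47807228]]), 't': array([-0.4176823 ,  0.17931651,  0.95670912])}
```

View pics/top0.png

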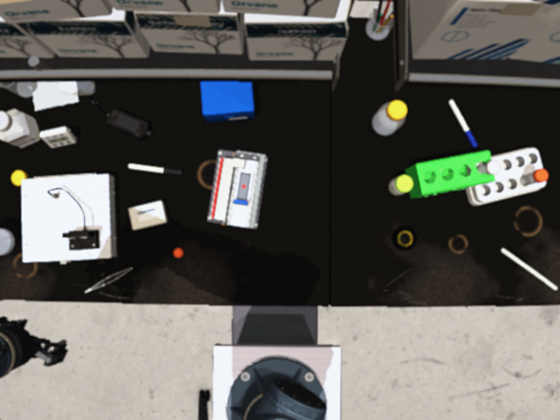

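View pics/side0.png

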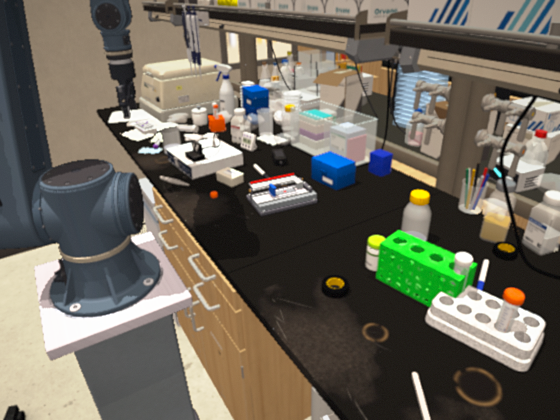

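The stage is at about (238,189) in the top view, with the red rod on its left and the lug at its lower end, so the channel points away from the robot. The side view shows it at about (282,193). I'll enlarge both.

Run:
```python
import cv2
a=cv2.imread("pics/top0.png")[140:240,190:290]; cv2.imwrite("pics/topc.png",cv2.resize(a,(600,600),interpolation=cv2.INTER_CUBIC))
a=cv2.imread("pics/side0.png")[165:225,235:325]; cv2.imwrite("pics/sidec.png",cv2.resize(a,(720,480),interpolation=cv2.INTER_CUBIC))
```

```text
(no output)
```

View pics/topc.png

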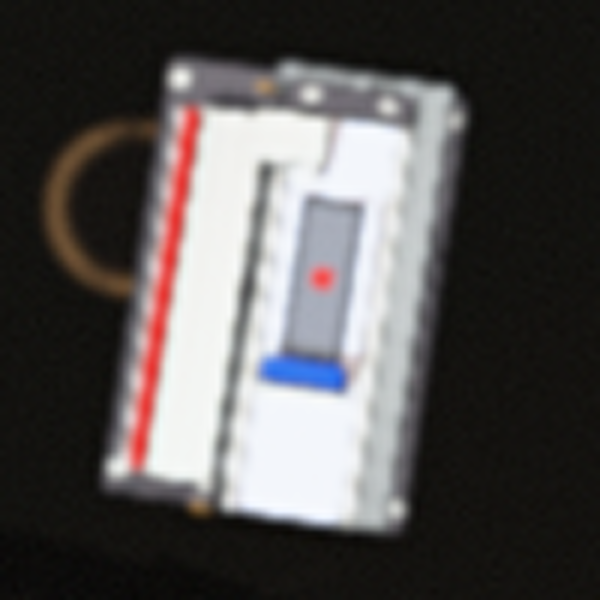

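View pics/sidec.png

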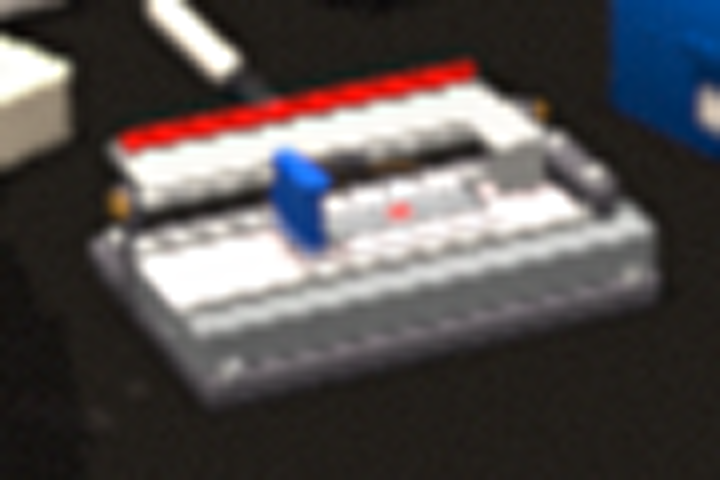

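The top crop shows the rod ends at (193,108) and (137,468), the lug's rear top edge near (303,386) and the red dot at (320,278). In the side crop the rod runs from (122,140) to (475,68). I'll turn these into poses and cross-check them.

```bash
cat > h.py <<'E'
from cell import bot
import cv2,numpy as np
def w(cam,px,z):
    i=bot.camera_info(cam);K=np.array([[i['fx'],0,i['cx']],[0,i['fy'],i['cy']],[0,0,1]])
    n=cv2.undistortPoints(np.array([[px]],float),K,i['distortion'])[0,0]
    R=i['R'];c=-R.T@i['t'];d=R.T@np.array([*n,1]);return c+d*(z-c[2])/d[2]
tc=lambda u,v:(190+(u+.5)/6-.5,140+(v+.5)/6-.5)
sc=lambda u,v:(235+(u+.5)/8-.5,165+(v+.5)/8-.5)
E
python3 - <<'E'
from h import *
a,b=w('top',tc(193,108),.062),w('top',tc(137,468),.062)
d=(a-b)[:2];print(a,b,np.linalg.norm(d)); 
as_,bs=w('side',sc(474,66),.062),w('side',sc(122,137),.062);print('side',as_,bs,np.linalg.norm(as_-bs))
ex=d/np.linalg.norm(d);ey=np.array([-ex[1],ex[0]])
O=(a+b)[:2]/2+22*1e-3*ex-.061*ey
print('yaw',np.degrees(np.arctan2(ex[1],ex[0])),'O',O)
def S(p):return np.round(1e3*np.array([(p[:2]-O)@ex,(p[:2]-O)@ey]),1)
for n,p,z in[('lugrear',(303,386),.068),('lugL',(262,375),.068),('lugR',(346,388),.068),('lugfrontL',(266,356),.068),('dot',(320,278),.038),('corner BL',(103,490),0.01),('BR',(400,530),.01),('TR',(468,90),.01),('TL',(170,60),.01)]:print(n,S(w('top',tc(*p),z)))
for n,p,z in[('lug top',(303,168),.068),('dot',(400,211),.038)]:print('side',n,S(w('side',sc(*p),z)))
print(bot.state()['time'])
E
```

```text
[0.61081174 0.14014603 0.062     ] [0.46580191 0.15937592 0.062     ] 0.14627931548613726
side [0.61218512 0.1378743  0.062     ] [0.46670146 0.15945736 0.062     ] 0.1470759125695339
yaw -7.553969994521434 O [0.55209684 0.08639825]
lugrear [-53.6   0. ]
lugL [-51.6  16.8]
lugR [-51.9 -17. ]
lugfrontL [-43.9  16.3]
dot [-7.  2.]
corner BL [-104.8   80.2]
BR [-103.4  -44.4]
TR [ 83.4 -45.6]
TL [78.  80.4]
side lug top [-47.7  -5.9]
side dot [-6.5  0.3]
0.1
```

```bash
cat >> h.py <<'E'
yaw=np.radians(-7.8);ex=np.array([np.cos(yaw),np.sin(yaw)]);ey=np.array([-ex[1],ex[0]])
O=np.array([.5521,.0864])
def P(x,y,z):return np.array([*(O+(x*ex+y*ey)/1e3),z/1e3])
def S(p):return np.round(1e3*np.array([(p[:2]-O)@ex,(p[:2]-O)@ey,p[2]]),1)
th=np.radians(50.2)
def ori(s):
    y=np.array([*(s*(np.sin(th)*ex+np.cos(th)*ey)),0]);z=np.array([0,0,-1.]);return np.c_[np.cross(y,z),y,z]
def F():
    f=bot.state()['contact_force'];return np.round([f[:2]@ex,f[:2]@ey,f[2]],2)
E
python3 - <<'E'
from h import *
q0=np.array(bot.state()['q'])
for s in(1,-1):
    print(s,[np.round(q,2) if (q:=bot.inverse_kinematics(P(x,29.75,z),ori(s))) is not None else None for x,z in((-36,150),(-36,45),(10,45))])
qs=[bot.inverse_kinematics(P(-36.4,29.75,150),ori(s)) for s in(1,-1)]
s=[1,-1][int(np.argmin([9 if q is None else np.abs(q-q0).max() for q in qs]))]
print('use',s)
bot.move_ptp(P(-36.4,29.75,150),ori(s)); bot.line_to(P(-36.4,29.75,85),.1)
print(bot.state()['time'],S(bot.state()['ee_pos']),F())
ims=[]
for n,(r,c) in(("top",(140,190)),("side",(145,225))):
    p,d=bot.camera(n); ims.append(cv2.resize(p[r:r+100,c:c+100,::-1],(400,400),interpolation=cv2.INTER_CUBIC))
cv2.imwrite("pics/h1.png",np.hstack(ims))
E
```

```text
1 [array([ 0.23,  0.29, -0.15,  1.13,  0.  ,  1.24]), array([ 0.23,  0.38, -0.31,  0.87,  0.  ,  1.24]), array([ 0.2 ,  0.45, -0.21,  0.92,  0.  ,  1.21])]
-1 [array([ 0.23,  0.29, -0.15,  1.13,  0.  , -1.9 ]), array([ 0.23,  0.38, -0.31,  0.87,  0.  , -1.9 ]), array([ 0.2 ,  0.45, -0.21,  0.92,  0.  , -1.93])]
use 1
2.6333 [-36.1  30.   85.5] [-0.95 -0.06  0.36]
```

View pics/h1.png

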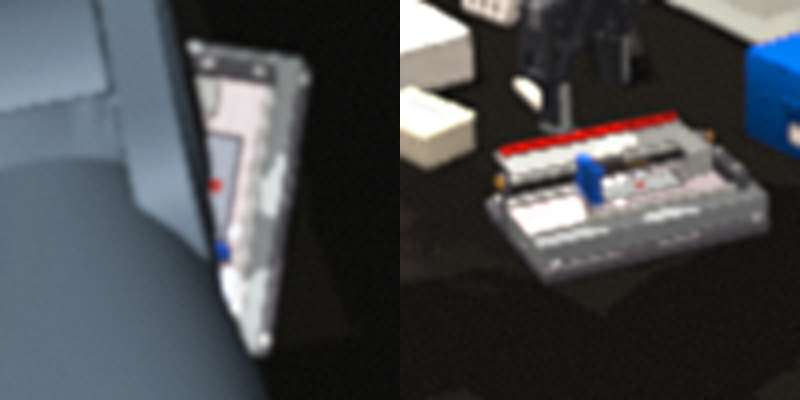

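The side view (right half) shows finger B's tip at about (556,130) and finger A's at about (633,82), both above the stage. I'll check these against the predicted tip positions at different heights.

Run:
```python
from h import *
i=bot.camera_info('side');K=np.array([[i['fx'],0,i['cx']],[0,i['fy'],i['cy']],[0,0,1]])
def px(p):
    q=cv2.projectPoints(p[None],cv2.Rodrigues(i['R'])[0],i['t'],K,i['distortion'])[0][0,0];return np.round((q-[225,145])*4+[400,0],0)
for z in(85,98,111):print(z,'B',px(P(-74,-2,z)),'A',px(P(2,61.7,z)))
```

```text
85 B [553. 146.] A [614.  95.]
98 B [553. 130.] A [614.  80.]
111 B [552. 114.] A [614.  64.]
```

Run:
```python
from h import *
p,d=bot.camera('side');c=p[140:190,245:305,::-1]
cv2.imwrite("pics/h2.png",cv2.resize(np.clip(c.astype(float)*2,0,255).astype(np.uint8),(720,600),interpolation=cv2.INTER_CUBIC))
i=bot.camera_info('side');K=np.array([[i['fx'],0,i['cx']],[0,i['fy'],i['cy']],[0,0,1]])
def px(p):
    q=cv2.projectPoints(p[None],cv2.Rodrigues(i['R'])[0],i['t'],K,i['distortion'])[0][0,0];return np.round((q-[245,140])*12,0)
t=np.array([np.sin(th),np.cos(th)]);x=np.array([t[1],-t[0]])
for n,a,b in(('B',-57,-42.5),('A',42.5,57)):
    for k in(a,b):
        for m in(-11,11):
            s=np.array([-36.1,30])+k*t+m*x;print(n,k,m,px(P(*s,98)))
```

```text
B -57 -11 [162. 454.]
B -57 11 [242. 470.]
B -42.5 -11 [191. 431.]
B -42.5 11 [271. 446.]
A 42.5 -11 [351. 302.]
A 42.5 11 [428. 316.]
A 57 -11 [377. 282.]
A 57 11 [453. 295.]
```

View pics/h2.png

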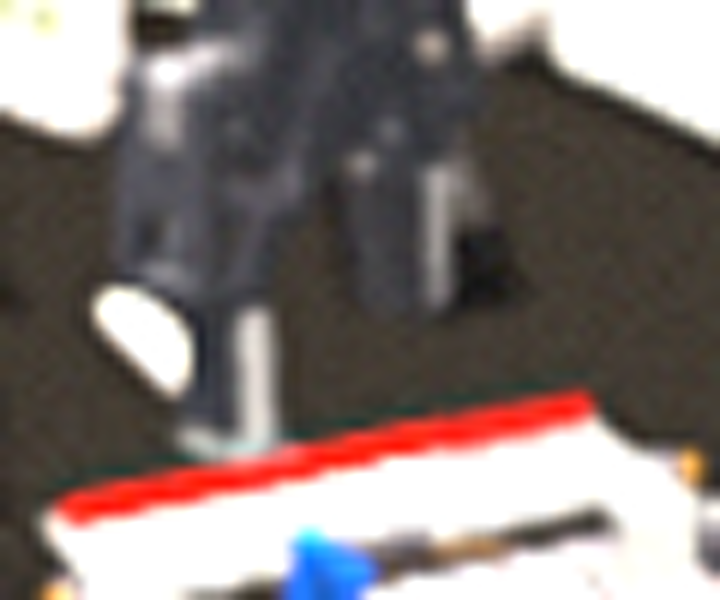

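The finger corners match the predictions at z = 98, so the open tips sit 13 mm above the TCP. Now I'll descend onto the rod.

Run:
```python
from h import *
bot.line_to(P(-36.4,29.75,53),.06);bot.dwell(.2);print(S(bot.state()['ee_pos']),F())
for z in(50,47,44,41,39.5):
    bot.line_to(P(-36.4,29.75,z),.03,guard=15);bot.dwell(.15);print(S(bot.state()['ee_pos']),F(),bot.state()['time'])
p,d=bot.camera('side');c=p[150:220,235:325,::-1]
cv2.imwrite("pics/h3.png",cv2.resize(np.clip(c.astype(float)*1.6,0,255).astype(np.uint8),(720,560),interpolation=cv2.INTER_CUBIC))
```

```text
[-36.2  29.9  53.3] [-0.45 -0.41 -1.27]
[-36.4  29.8  50. ] [0.11 0.36 1.01] 4.0667
[-36.   30.   47.3] [1.01 2.01 2.39] 4.4667
[-36.2  29.8  44.1] [1.65 2.7  4.05] 4.8667
[-36.4  29.7  41. ] [0.8  1.63 2.94] 5.2667
[-36.4  29.8  39.5] [0.64 3.01 4.15] 5.6667
```

View pics/h3.png

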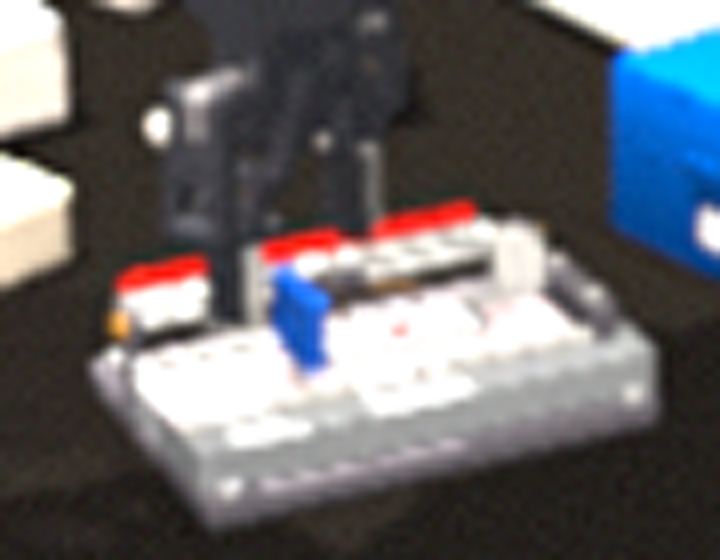

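The rod is down under finger A with about 4 N on it, the lip arm at (520,255) is lifted, and finger B is behind the lug at (255,290). I'll push now.

Run:
```python
from h import *
for x in(-28,-18,-8,0,3,14):
    g=bot.line_to(P(x,29.75,39.5),.03,guard=12);print(x,g,S(bot.state()['ee_pos']),F(),round(bot.state()['time'],2))
    if g:break
p,d=bot.camera('side');c=p[150:220,235:325,::-1]
cv2.imwrite("pics/h4.png",cv2.resize(np.clip(c.astype(float)*1.6,0,255).astype(np.uint8),(720,560),interpolation=cv2.INTER_CUBIC))
```

```text
-28 False [-27.9  29.3  39.3] [-0.02 -0.95  2.92] 6.15
-18 False [-18.5  29.6  39.3] [-4.34  0.26  4.15] 6.63
-8 False [-8.1 29.7 39.4] [-3.6  -1.08  2.66] 7.12
0 False [ 0.2 29.8 39.5] [-3.23  0.02  2.54] 7.53
3 False [ 3.1 29.8 39.5] [-3.07 -1.03  2.35] 7.78
14 True [ 7.4 29.6 39. ] [-3.68 -0.28  6.24] 8.09
```

View pics/h4.png

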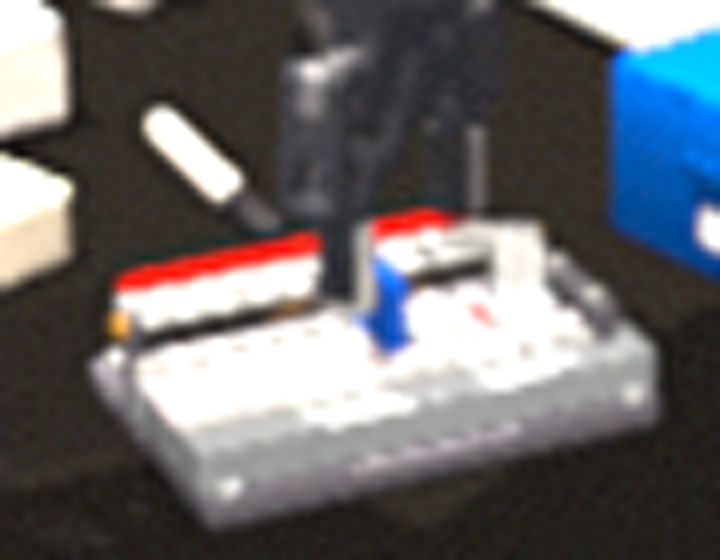

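The holder has moved under the lip and the push stopped within 2 mm of the predicted home. A firmer push will confirm it.

Run:
```python
from h import *
print(S(bot.state()['ee_pos']),F())
g=bot.line_to(P(14,29.75,39.5),.015,guard=22);print(g,S(bot.state()['ee_pos']),F())
bot.dwell(.3);print(S(bot.state()['ee_pos']),F())
x=S(bot.state()['ee_pos'])[0]
bot.line_to(P(x-5,29.75,39.5),.03);bot.dwell(.3);print('backed',S(bot.state()['ee_pos']),F())
bot.line_to(P(x-5,29.75,150),.08);bot.dwell(.3)
bot.move_ptp(np.array([.25,.42,.23]),np.array(bot.state()['orientation']));bot.dwell(.3);print(F(),bot.state()['time'])
ims=[]
for n,(r,c) in(("top",(140,190)),("side",(145,225))):
    p,d=bot.camera(n); ims.append(cv2.resize(p[r:r+100,c:c+100,::-1],(400,400),interpolation=cv2.INTER_CUBIC))
cv2.imwrite("pics/h5.png",np.hstack(ims))
```

```text
[ 7.4 29.6 39.1] [-2.87  0.15  5.46]
True [ 7.1 29.6 38.5] [-4.47  1.21  7.8 ]
[ 7.1 29.6 38.6] [-2.59  1.11  6.63]
backed [ 2.4 29.9 39.6] [3.36 1.41 2.77]
[ 0.43 -0.05  0.9 ] 13.2417
```

View pics/h5.png

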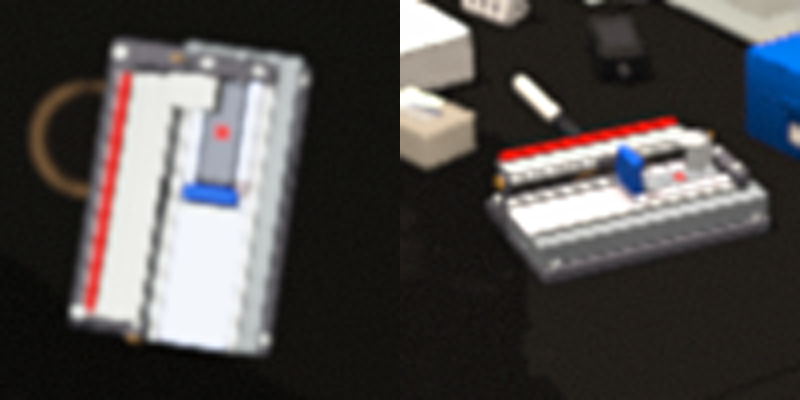

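Run:
```python
from h import *
t=lambda u,v:(190+(u+.5)/4-.5,140+(v+.5)/4-.5)
p=cv2.imread("pics/h5.png")[:,:400].astype(int);b=p[...,0]-p[...,2]>70
b[:, :170]=0;v,u=np.where(b);print(u.min(),u.max(),v.min(),v.max())
o=cv2.imread("pics/top0.png")[140:240,190:290];o=cv2.resize(o,(400,400),interpolation=cv2.INTER_CUBIC).astype(int);b0=o[...,0]-o[...,2]>70;b0[:,:150]=0
for q in(b0,b):
    v,u=np.where(q);print('lug',S(w('top',t(u.mean(),v.mean()),.066)))
for q in(o,p):
    m=q[...,2]-q[...,1]>60;m[:,:180]=0;v,u=np.where(m);print('dot',S(w('top',t(u.mean(),v.mean()),.038)))
for n,q in((.062,(127,75)),(.062,(91,307))):print('rod',S(w('top',t(*q),n)))
```

```text
182 237 182 205
lug [-48.    0.7  66. ]
lug [-15.1   1.1  66. ]
dot [-6.9  1.1 38. ]
dot [26.1  2.  38. ]
rod [48.8 61.8 62. ]
rod [-92.6  61.1  62. ]
```

The lug centre is at stage x = -15.1 mm against -15 when home, and the clip is down on the holder.

```bash
python3 -c "
from cell import bot
print(bot.sign_off(),bot.state()['time'])"
```

```text
the job is handed in; nothing more can be done
the job is handed in; nothing more can be done
```

The holder is pushed home against the end stop (lug measured within about 0.1 mm of its home position), the clip is down on it, the arm is clear, and the job was handed in at about 13 s of the 38 s limit.

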